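# Fit the datum collars, then draw the length stop to its mark and hold it

### The arm

A 6-joint arm with a two-finger parallel gripper is mounted at the origin on the work surface; the furniture and walls round the work are solid. World frame = base frame: x ahead of the robot, y to its left, z up, the work surface at z = 0. Lengths are in m, angles in rad, forces in N, time in s.
With the tool pointing down it reaches from about 0.275 to 0.725 m from the base axis. Payload 5.6 kg.
Tool frame: the origin (TCP) lies midway between the tips of the shut fingers; the grasp point (between the pads) lies env.grasp_offset behind it (env.grasp_offset is the distance from the TCP to the grasp point, in m); z points along the fingers, y is the direction in which the jaws open and shut (so a half turn about z gives the same grasp; the last joint's range is limited). The gripper opens to 85 mm and grips with 20 to 120 N. Pads are 22 mm wide; open, the fingers measure 114 mm over their backs; the gripper's body (76 mm by 85 mm) begins 54 mm behind the grasp point. The pads swing forward as they close: fully open they stand 13 mm farther back than shut.
Start: joints at [-0.943, 0.255, 0.108, 0, -1.424, -0.285], TCP at [0.185, -0.518, 0.231] pointing down, gripper open.
Joint ranges: [-2.95, 2.95], [-1.21, 1.97], [-1.09, 1.5], [-2.87, 1.71], [-2.94, -0.07], [-3.05, 3.05]. Speed limits (rad/s): [2.57, 2.57, 3.14, 3.14, 3.14, 3.14].

### API

Orientations are given as [roll, pitch, yaw] about the fixed x, y, z axes, in that order (R = Rz(yaw) Ry(pitch) Rx(roll)).
In Python, from rig import env, capture gives the robot as it stands.
- The arm moves only by the tool move_arm, never from a script. Its arguments are lists of equal length, an entry for each row: "slide": the shift along the world's x, y, z in cm, a list of three; "twist": the turn about the world's z in degrees; "fingers": the opening, from 0 (shut) to 1 (fully open). In form: {"slide": [[tx, ty, tz], ...], "twist": [twist, ...], "fingers": [fingers, ...]}. A call has 1 to 12 rows; each row is the pose to reach, as a shift and turn from the pose commanded when the call began; what a row does not reach only later rows make up. A row lasts 1/12 s, in which the tool goes at most 41.7 mm and 7.16 degrees, less where a joint would pass 70% of its speed; a pose out of reach is approached as far as the arm can. A call with a gripper value outside its range is refused whole. The fingers move at their own pace and stop on an object; "newtons" is the grip in N (left out, the last holds). Time passes only in rows, so rows that repeat a pose let the fingers close. It gives the time, the measured TCP pose, the force and the opening at its end, in the units of the state.
- env.get_obs(): the state, without advancing time (a new reading comes with each control period).
- capture(name): name is "side" or "top"; returns a dict with "img" (384x512x3 uint8, red, green, blue), "K" (3x3 intrinsics, pixels), "k1" (the pictures are not rectified: a ray, as slopes to the right and down, at radius r is drawn at 1 + k1 r^2 times it, then the intrinsics apply), "world_to_cam" (4x4, takes a point from world to camera coordinates). Camera axes: x right, y up, looking along -z (the intrinsics and any distortion apply to the point x, -y, -z); pixel columns grow to the right and rows downward; lengths in m; the calibration is good to about 2 mm. A picture is of the moment at which its call begins. There is no depth.
- env.finish_job(): hands the job in, once; it reports no verdict.
The state is a dict: "clock": time; "joint_positions": joint angles; "dq": joint speeds; "joint_efforts": joint torques, N m; "tcp_pos": TCP position; "eef_rot": TCP orientation; "contact_force": force on the tool from outside, world axes, zero at the start; "moment": the same for the moment, N m; "width": finger opening in m.
Only numpy, scipy, OpenCV 4.12 (cv2) and the standard library are available. Lean on these libraries where they do the work, as an engineer would, in place of code of your own. Each camera call takes 0.05 s, during which the arm holds its last target.

### The job

Set up the length stop for the next batch of blocks: thread the wide dark steel collar and then the narrow brass collar onto its locating post, each fully home. Then press the yellow lock button down, draw out the spring-loaded stop arm by its black knob until its orange pointer stands level with the red cursor on the scale, and finish while still holding it there so that it can be clamped; do not shift the cursor or disturb the other things on the bed.

Things in the scene. Friction and masses are not known exactly. Their poses are not given: they have to be found in the camera images.
- length_stop: Fixed fixture. Grey base 56 x 236 mm, 20 mm high, with a round ear (radius 31 mm) on its -x side for the post. Origin: centre of its underside. y axis: the way the stop arm is drawn out; z up. On it a dark tube (x -10 to 22, y -115 to -30 mm), top 50 mm above the bed. A feed roller (top 118 mm, x < 0.51, y < 0.02) and its shaft and bearing (x 0.44 to 0.50, y to 0.17) stand before its right half.
- post_seat (a point): Centre of the foot of the locating post, on the top face of the ear, 20 mm above the bed: the lower face of the first collar must come to rest here. The post is vertical, 22 mm in diameter, straight for 46 mm above the seat, then a tapered nose; z up.
- post_top (a point): Tip of the post's tapered nose (8 mm wide there), 60 mm above the seat.
- wide_collar: Loose dark steel collar, 54 mm outside, 26 mm bore, 20 mm tall, lying flat; goes on the post first. Origin: centre of its underside.
- wide_collar_mid (a point): Centre of the wide collar, 10 mm above its underside; z along its bore.
- narrow_collar: Loose brass collar, 40 mm outside, 26 mm bore, 20 mm tall, lying flat; goes on second, on top of the wide one. Origin: centre of its underside.
- narrow_collar_mid (a point): Centre of the narrow collar, 10 mm above its underside; z along its bore.
- button_top (a point): Centre of the top face of the yellow lock button (20 mm across, 70 mm above the bed when up), on top of the outer tube. Pushed straight down.
- lock_button (a joint): Travel of the lock button in m: 0 up (stop arm locked in its tube), 0.006 fully down (stop arm free); friction 3 N, and it stays down once pressed.
- stop_arm: Black grip at the end of the telescoping stop arm: upright block 26 mm (x) by 22 mm (y) by 40 mm tall on a 30 mm wide steel foot. Origin: centre of the grip, 68 mm above the bed (grip from 48 to 88 mm above it); axes as those of length_stop. When the arm is in, its -y face stands 30 mm from the tube's mouth.
- stop_slide (a joint): How far the stop arm is drawn out, in m, along the fixture's +y: 0 fully in (start), 0.085 end of travel. A spring pulls it back with 5 N (in) to 6.7 N (fully out), so it goes back if let go.
- stop_pointer (a point): Tip of the orange pointer blade on the stop knob's foot, above the scale; 24.5 mm to -x of the knob's centre line, at the knob centre's y.
- cursor_mark (a point): Middle of the red cursor line, 3 mm wide, on the white scale beside the stop arm, on the fixture's -x side. It stands 35 to 75 mm further along the fixture's +y than the pointer at the start; pointer level with it means the same y in the fixture's frame.
- mug: Loose white tea mug, about 92 x 126 x 95 mm, in front on the left; origin: centre of its underside. Leave alone.
- bin: Loose small blue bin of bolts, 84 x 106 x 42 mm, at the back behind the serrated roller; origin: centre of its underside. Leave alone.
- glue: Loose white glue bottle with a red spout, 62 x 60 x 205 mm, at the back behind the feed head; origin: centre of its underside. Leave alone.

How it is judged:
On the way, in this order (a step that is already met when the one before it is completed fails the run):
1. the wide collar is fully home on the post (horizontal distance between wide_collar_mid and post_seat below 0.0035 m and z of wide_collar_mid in the frame of post_seat between 0.008 and 0.012 m and angle between the z axis of wide_collar_mid and the z axis of post_seat, either way round below 0.07 rad), for 0.2 s.
2. the narrow collar is fully home on top of the wide one (all of step 1 and horizontal distance between narrow_collar_mid and post_seat below 0.0035 m and z of narrow_collar_mid in the frame of post_seat between 0.028 and 0.032 m and angle between the z axis of narrow_collar_mid and the z axis of post_seat, either way round below 0.07 rad), for 0.2 s.
3. the lock button is pressed down (value of joint lock_button above 0.0045 m), for 0.1 s.
At the end, for the whole second after the job is handed in: Both collars sit fully home round the post (centred within 3.5 mm, heights within 2 mm, flat within 4 degrees), wide one below; the lock button is down; the fingers hold the knob (over 1.5 N of contact) with the pointer within 4 mm of the cursor line along the scale and still (all of step 2 and value of joint lock_button above 0.0045 m and y of stop_pointer in the frame of cursor_mark between -0.004 and 0.004 m and velocity of joint stop_slide between -0.005 and 0.005 m/s and contact force between the fingers and stop_arm above 1.5 N); the arm keeps its last pose, push and grip.
It fails at once if the red cursor is shifted by more than 4 mm (distance of cursor_mark from where it was at the start of the episode above 0.004 m).
It fails at once if another thing on the bed is shifted by more than 30 mm (distance of any of mug, bin, glue from where it was at the start of the episode above 0.03 m).
It also fails if it takes over 64 s, if anything falls off the work surface, if the arm or the gripper's body presses on something with over 40 N, if the wrist force passes 120 N, or if a joint passes its speed limit or range.

## Working session

There is one attempt and no reset: what is moved stays moved. The work goes in short steps, Python scripts to look and compute and a tool call to move; the robot and the scene stay as the last step left them, time stands still between calls to the robot, and variables do not carry over. Pictures are saved under pics/ and viewed, and the job is handed in when it is done.

Besides the shell and the picture viewer there is one more tool, called after "Emit:" as name([rows], argument=value, ...), one row to a line, values as JSON. move_arm: Moves the arm, as the interface text tells. Its arguments: {"type":"object","properties":{"slide":{"type":"array","items":{"type":"array","items":{"type":"number"}}},"twist":{"type":"array","items":{"type":"number"}},"fingers":{"type":"array","items":{"type":"number"}},"newtons":{"type":"number"}},"required":["slide","twist","fingers"]}

```bash
mkdir -p pics; ls
python3 - <<'E'
from rig import env, capture
import cv2
print(env.get_obs(), env.grasp_offset)
for n in ("side","top"):
    c=capture(n); cv2.imwrite(f"pics/{n}0.png",c["img"][:,:,::-1]); print(n,c["K"],c["k1"],c["world_to_cam"])
E
```

```text
pics
{'clock': 0.0, 'joint_positions': array([-9.43400275e-01,  2.55753261e-01,  1.07020481e-01, -4.72821688e-04,
       -1.42391087e+00, -2.84601841e-01]), 'dq': array([-1.46788022e-03, -7.58438052e-05, -1.72421921e-03,  9.92388257e-04,
       -9.62041602e-04, -5.28349564e-04]), 'joint_efforts': array([-7.12907058e-04, -3.86627483e+01,  2.37940174e+01,  5.36532551e+00,
       -6.24064734e-03,  9.05437815e-06]), 'tcp_pos': array([ 0.18475659, -0.51751606,  0.2303991 ]), 'eef_rot': array([ 3.13968834e+00, -6.98938807e-05, -2.79886801e+00]), 'contact_force': array([-0.16536071, -0.34875105,  0.34272337]), 'moment': array([-0.00656926, -0.00885618, -0.01024046]), 'width': 0.08546743274028627} 0.0187
side [[455.63275774   0.         250.10192863]
 [  0.         455.63275774 191.64479914]
 [  0.           0.           1.        ]] -0.06691382288275734 [[-0.99882344 -0.04812538  0.00597289  0.42802447]
 [ 0.03353814 -0.5965494   0.80187531 -0.03414034]
 [-0.03502743  0.80113217  0.59746156 -1.13444355]
 [ 0.          0.          0.          1.        ]]
top [[401.82709595   0.         258.03956927]
 [  0.         401.82709595 193.31854992]
 [  0.           0.           1.        ]] -0.11649789672143473 [[-8.82308093e-03 -9.99961062e-01 -1.65199002e-04  7.11627989e-02]
 [ 9.95903323e-01 -8.80214543e-03  8.99949595e-02 -4.50084589e-01]
 [-8.99929094e-02  6.29510576e-04  9.95942207e-01 -1.02526040e+00]
 [ 0.00000000e+00  0.00000000e+00  0.00000000e+00  1.00000000e+00]]
```

View pics/side0.png

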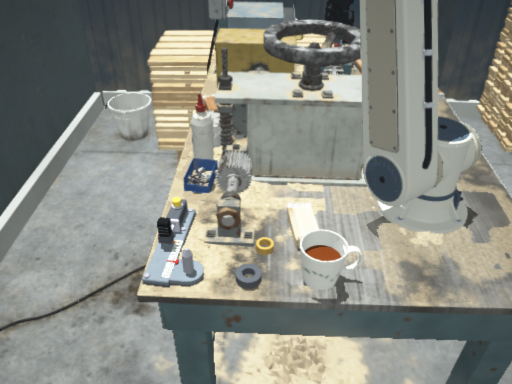

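View pics/top0.png

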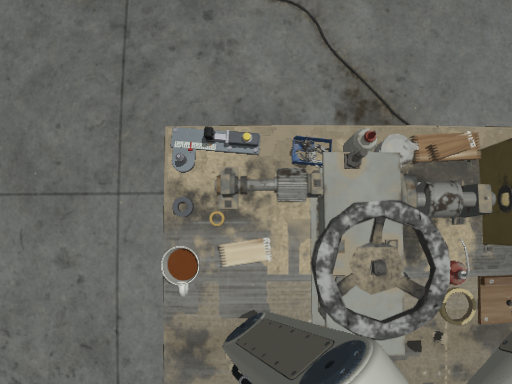

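The side view shows the fixture at about (175,245), the wide collar at (249,275), the brass collar at (265,245) and the mug at (325,260). In the top view the fixture is at about (215,140), the wide collar at (183,206) and the brass collar at (217,218). I'll enlarge the crops.

```bash
cat > h.py <<'E'
import numpy as np, cv2
from scipy.optimize import least_squares
def proj(c,P):
    P=np.atleast_2d(P); p=(c["world_to_cam"]@np.c_[P,np.ones(len(P))].T)[:3]
    x=p[0]/-p[2]; y=-p[1]/-p[2]; s=1+c["k1"]*(x*x+y*y); K=c["K"]
    return np.c_[K[0,0]*x*s+K[0,2],K[1,1]*y*s+K[1,2]]
def ray(c,uv):
    K=c["K"]; q=cv2.undistortPoints(np.array([[uv]],float),K,np.array([c["k1"],0,0,0,0.]))[0,0]
    # exact refine
    W=c["world_to_cam"]; R=W[:3,:3]; o=-R.T@W[:3,3]
    d=R.T@np.array([q[0],-q[1],-1]); return o,d
def atz(c,uv,z):
    o,d=ray(c,uv); return o+d*(z-o[2])/d[2]
def tri(cs,uvs):
    A=np.zeros((3,3));b=np.zeros(3);L=[]
    for c,u in zip(cs,uvs):
        o,d=ray(c,u); d=d/np.linalg.norm(d); M=np.eye(3)-np.outer(d,d); A+=M;b+=M@o;L.append((o,M))
    X=np.linalg.solve(A,b); return X,[np.linalg.norm(M@(X-o)) for o,M in L]
def crop(c,x,y,w,h,s,f):
    cv2.imwrite(f,cv2.resize(c["img"][y:y+h,x:x+w,::-1],None,fx=s,fy=s,interpolation=cv2.INTER_CUBIC))
E
python3 - <<'E'
from rig import env, capture
from h import *
import pickle
s=capture("side");t=capture("top"); pickle.dump((s,t),open("c0.pkl","wb"))
crop(s,135,185,150,110,5,"pics/s1.png"); crop(t,160,120,110,110,5,"pics/t1.png")
E
```

```text
(no output)
```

View pics/s1.png

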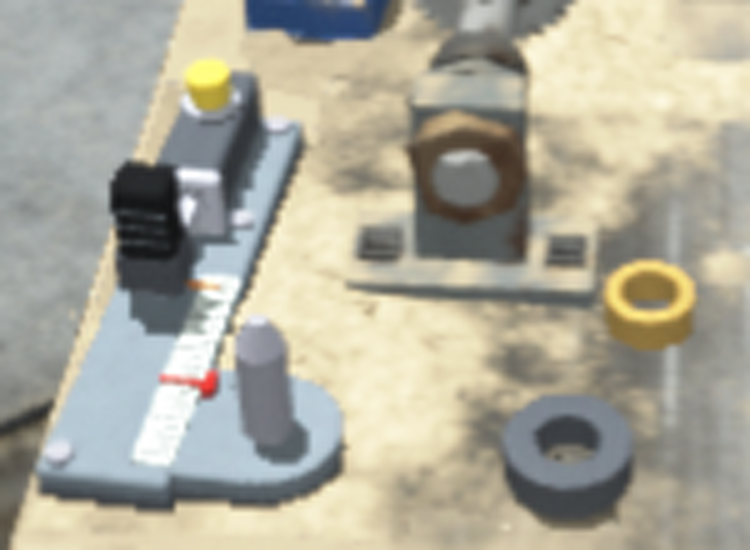

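View pics/t1.png

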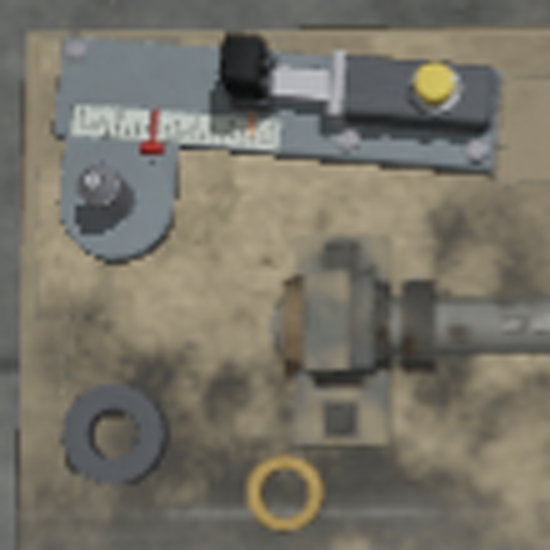

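```bash
cat > m.py <<'E'
from h import *
import pickle
s,t=pickle.load(open("c0.pkl","rb"))
S=lambda x,y:(135+(x+.5)/5-.5,185+(y+.5)/5-.5)
T=lambda x,y:(160+(x+.5)/5-.5,120+(y+.5)/5-.5)
pts=dict(post_top=((259,319),(96,178)),button=((209,70),(434,83)),knob=((147,172),(244,62)),cursor=((181,380),(154,128)),pointer=((208,287),(251,120)),wide=((568,438),(114,432)),brass=((650,290),(285,493)),
 corner=((40,470),(62,40)))
for k,(a,b) in pts.items():
    X,e=tri((s,t),(S(*a),T(*b))); print(k,X.round(4),np.round(e,4))
for k,z in dict(post_top=.08,button=.07,knob=.088,cursor=.021,pointer=.023,wide=.02,brass=.02).items():
    a,b=pts[k]; print(k,atz(s,S(*a),z).round(4),atz(t,T(*b),z).round(4))
E
python3 m.py
```

```text
post_top [0.5424 0.2641 0.077 ] [0.0004 0.0004]
button [0.5919 0.0953 0.0688] [0.0008 0.0008]
knob [0.5996 0.1892 0.0865] [0.001 0.001]
cursor [0.5811 0.2449 0.021 ] [0.0012 0.0012]
pointer [0.5811 0.1926 0.0257] [0.0013 0.0013]
wide [0.4196 0.2651 0.0176] [0.0002 0.0002]
brass [0.3877 0.1754 0.0176] [0.0007 0.0007]
corner [0.6298 0.2954 0.0182] [0.0007 0.0007]
post_top [0.5412 0.2673 0.08  ] [0.5423 0.2635 0.08  ]
button [0.5923 0.0967 0.07  ] [0.5908 0.0952 0.07  ]
knob [0.6001 0.1907 0.088 ] [0.5982 0.1889 0.088 ]
cursor [0.5824 0.2447 0.021 ] [0.5799 0.2448 0.021 ]
pointer [0.5805 0.19   0.023 ] [0.5831 0.1931 0.023 ]
wide [0.4196 0.2674 0.02  ] [0.4193 0.2646 0.02  ]
brass [0.3884 0.1779 0.02  ] [0.3869 0.1752 0.02  ]
```

Run:
```python
from h import *
import pickle
s,t=pickle.load(open("c0.pkl","rb"))
for k,a,b in [("hub",(313,60),(379,268)),("rimL",(264,42),(383,204)),("rimR",(360,42),(380,333)),("glue",(199,98),(370,133)),("headcorner",(254,178),(325,352)),("headTL",(218,100),(330,155)),("mug",(324,250),(182,265)),("roller",(235,150),(293,185)),("hand",(345,10),(460,268))]:
    X,e=tri((s,t),(a,b)); print(k,X.round(3),np.round(e,3))
crop(s,200,0,180,180,4,"pics/s2.png")
```

```text
hub [ 0.284 -0.159  0.307] [0.002 0.002]
rimL [ 0.403 -0.157  0.348] [0.003 0.003]
rimR [ 0.179 -0.143  0.36 ] [0.005 0.005]
glue [ 0.571 -0.185  0.187] [0.002 0.002]
headcorner [ 0.256 -0.028  0.136] [0.179 0.179]
headTL [ 0.511 -0.085  0.231] [0. 0.]
mug [0.271 0.254 0.077] [0. 0.]
roller [ 0.462 -0.014  0.136] [0.003 0.003]
hand [ 0.248 -0.267  0.399] [0.04 0.04]
```

View pics/s2.png

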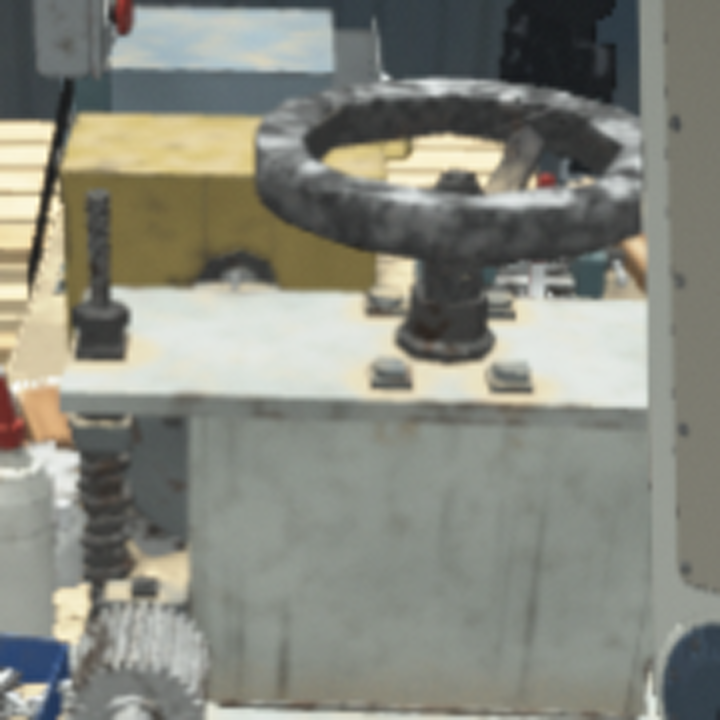

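Emit:
move_arm([
  [0,0,4],
  [0,0,8],
  [0,0,12],
  [0,0,16],
  [0,0,20],
  [0,0,23],
  [2,2,23],
  [5,4,23],
  [8,7,23],
  [11,9,23],
  [14,11,23],
  [17,14,23],
], twist=[0,0,0,0,0,0,0,0,0,0,0,0], fingers=[1,1,1,1,1,1,1,1,1,1,1,1])

```text
clock: 1.2
tcp_pos: [0.3557, -0.3778, 0.4605]
eef_rot: [3.14, -0.001, -2.799]
contact_force: [1.6, -0.1, -1.3]
width: 0.0853
```

Emit:
move_arm([
  [3,2.5,0],
  [6,5,0],
  [9,7.5,0],
  [12,10,0],
  [14.5,13,0],
  [16,16.5,0],
  [17.5,20,0],
  [18.5,24,0],
  [19,28,0],
  [19,32,0],
  [19,36,0],
  [19,40,0],
], twist=[0,0,0,0,0,0,0,0,0,0,0,0], fingers=[1,1,1,1,1,1,1,1,1,1,1,1])

```text
clock: 2.2
tcp_pos: [0.544, 0.0234, 0.4611]
eef_rot: [3.142, -0.0, -2.799]
contact_force: [0.3, 0.1, 0.8]
width: 0.0856
```

Emit:
move_arm([
  [0,4,0],
  [0,8,0],
  [-2,11,-1],
  [-4,14,-2],
  [-6,17,-4],
  [-8,19,-6],
  [-10,21,-9],
  [-11,22,-12],
  [-12,23,-16],
  [-12.5,24,-20],
  [-12.5,24.3,-23],
  [-12.5,24.3,-23],
], twist=[-4,-8,-12,-16,-20,-24,-24,-24,-24,-24,-24,-24], fingers=[1,1,1,1,1,1,1,1,1,1,1,1])

```text
clock: 3.2
tcp_pos: [0.4155, 0.2628, 0.2244]
eef_rot: [-3.133, -0.01, 3.066]
contact_force: [-0.6, -0.3, -0.7]
width: 0.0856
```

Run:
```python
from rig import env, capture
from h import *
s=capture("side");t=capture("top")
crop(s,130,130,250,180,3,"pics/s3.png"); crop(t,150,110,200,180,4,"pics/t3.png")
print(env.get_obs())
```

```text
{'clock': 3.3, 'joint_positions': array([ 8.79379700e-01,  1.47785458e-01, -2.63644776e-02,  1.17323323e-03,
       -1.39794293e+00, -2.52602804e+00]), 'dq': array([-0.00957533, -0.02552466,  0.07977028,  0.01694363, -0.00517168,
        0.00079666]), 'joint_efforts': array([ 3.90299717e-01, -2.99925900e+01,  2.14347106e+01,  4.75670323e+00,
        1.15539855e-01, -1.40112487e-02]), 'tcp_pos': array([0.41956855, 0.26409321, 0.2318561 ]), 'eef_rot': array([-3.13986680e+00,  1.94677714e-04,  3.06594334e+00]), 'contact_force': array([0.53100594, 0.92555565, 0.75857005]), 'moment': array([-0.00487182, -0.04648645,  0.02749572]), 'width': 0.08541038471207257}
```

View pics/s3.png

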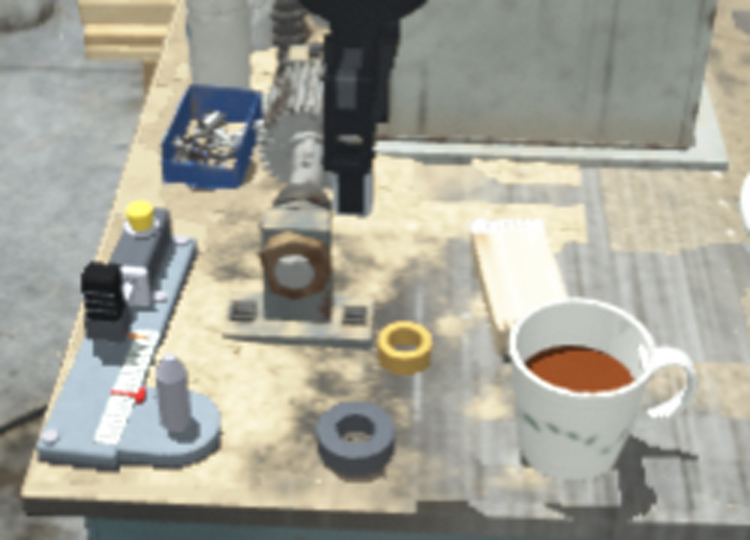

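View pics/t3.png

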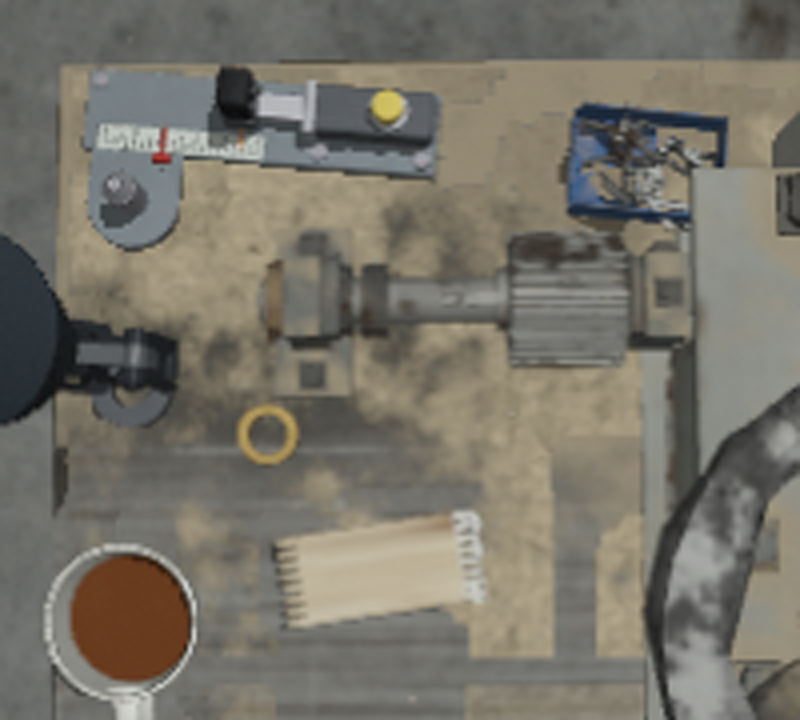

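Emit:
move_arm([
  [0,0.1,-4],
  [0,0.1,-8],
  [0,0.1,-12],
  [0,0.1,-15],
  [0,0.1,-17],
  [0,0.1,-18.5],
  [0,0.1,-19.5],
  [0,0.1,-20.5],
  [0,0.1,-21.2],
  [0,0.1,-21.2],
  [0,0.1,-21.2],
], twist=[0,0,0,0,0,0,0,0,0,0,0], fingers=[1,1,1,1,1,1,1,1,1,1,1])

```text
clock: 4.22
tcp_pos: [0.4207, 0.2664, 0.0207]
eef_rot: [3.14, 0.002, 3.065]
contact_force: [0.4, -0.6, 1.1]
width: 0.0854
```

Run:
```python
from rig import env, capture
from h import *
s=capture("side");t=capture("top")
crop(s,200,190,110,110,5,"pics/s4.png"); crop(t,150,160,110,90,5,"pics/t4.png")
o=env.get_obs();print(o["tcp_pos"],o["contact_force"])
```

```text
[0.42041122 0.26632396 0.02065356] [-0.8662796  -0.62662312 -0.17567051]
```

View pics/s4.png

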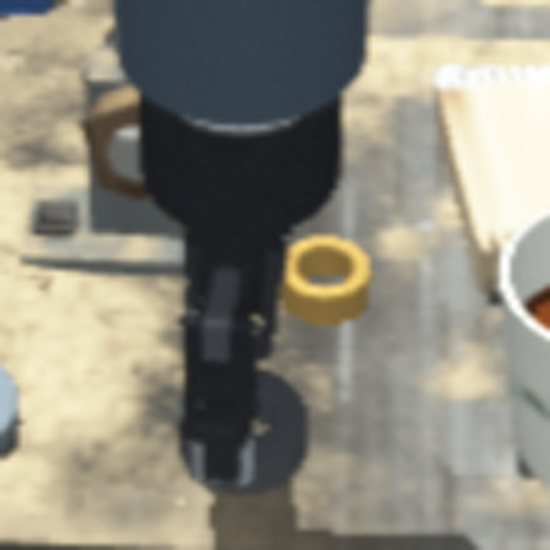

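View pics/t4.png

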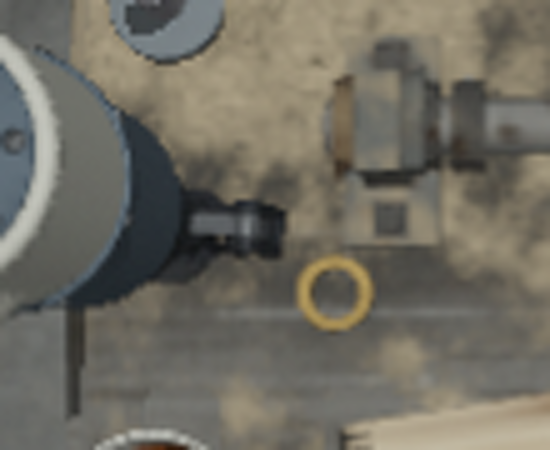

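Run:
```python
from h import *
import pickle
s,t=pickle.load(open("c0.pkl","rb"))
a=175.6*np.pi/180; j=np.array([np.sin(a),-np.cos(a),0]); w=np.array([-j[1],j[0],0])
C=np.array([.4204,.2663,.0207])
print(j)
for d in (.0427,.057,-.0427,-.057):
  for z in (.013,.05):
    P=C+j*d+[0,0,z]
    u=proj(s,P)[0]; v=proj(t,P)[0]
    print(d,z,((u-[200,190])*5).round(), ((v-[150,160])*5).round())
for P in ([.4196,.2655,.02],[.4204,.2663,.0207]):
    print((proj(s,P)[0]-[200,190])*5,(proj(t,P)[0]-[150,160])*5)
```

```text
[0.07671903 0.99705275 0.        ]
0.0427 0.013 [225. 465.] [ 72. 221.]
0.0427 0.05 [225. 398.] [ 55. 216.]
0.057 0.013 [220. 493.] [ 45. 219.]
0.057 0.05 [220. 426.] [ 27. 214.]
-0.0427 0.013 [252. 312.] [236. 232.]
-0.0427 0.05 [253. 246.] [225. 228.]
-0.057 0.013 [257. 288.] [264. 234.]
-0.057 0.05 [257. 223.] [253. 230.]
[241.31324323 407.6235321 ] [160.34985453 229.39290112]
[239.25131679 407.79552177] [158.58561034 227.79201992]
```

Emit:
move_arm([
  [-0.1,0,-0.8],
  [-0.1,0,-1.7],
  [-0.1,0,-1.7],
  [-0.1,0,-1.7],
  [-0.1,0,-1.7],
  [-0.1,0,-1.7],
  [-0.1,0,-1.7],
  [-0.1,0,-1.7],
  [-0.1,0,-1.7],
  [-0.1,0,-1.7],
  [-0.1,0,-1.7],
  [-0.1,0,-1.7],
], twist=[0,0,0,0,0,0,0,0,0,0,0,0], fingers=[1,1,0,0,0,0,0,0,0,0,0,0], newtons=40)

```text
clock: 5.32
tcp_pos: [0.4185, 0.2656, 0.0025]
eef_rot: [3.141, 0.0, 3.066]
contact_force: [0.1, 0.1, 3.0]
width: 0.0516
```

Emit:
move_arm([
  [0,0,1],
  [0,0,3],
  [0,0,6],
  [0,0,9],
  [0,0,12],
  [0,0,12],
  [0,0,12],
], twist=[0,0,0,0,0,0,0], fingers=[0,0,0,0,0,0,0])

```text
clock: 5.9
tcp_pos: [0.4188, 0.2662, 0.1236]
eef_rot: [3.139, 0.002, 3.065]
contact_force: [0.5, 0.9, -2.0]
width: 0.0513
```

```bash
cat > look.py <<'E'
import sys
from rig import env, capture
from h import *
import pickle
n=sys.argv[1]; a=list(map(int,sys.argv[2:10]))
s=capture("side");t=capture("top"); pickle.dump((s,t),open(f"c_{n}.pkl","wb"))
crop(s,*a[:4],5,f"pics/s_{n}.png"); crop(t,*a[4:],5,f"pics/t_{n}.png")
o=env.get_obs();print(o["clock"],o["tcp_pos"],o["eef_rot"],o["contact_force"],o["width"])
E
python3 look.py a 180 150 130 110 150 140 110 100
```

```text
6.0 [0.41749367 0.26488316 0.121057  ] [-3.14029910e+00 -1.94104392e-03  3.06505639e+00] [-0.70408187 -0.49204665 -1.82152475] 0.05166275145029498
```

View pics/s_a.png

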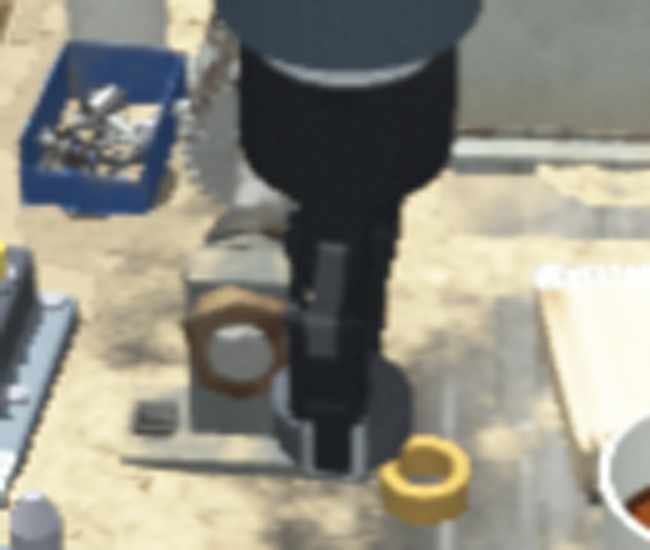

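View pics/t_a.png

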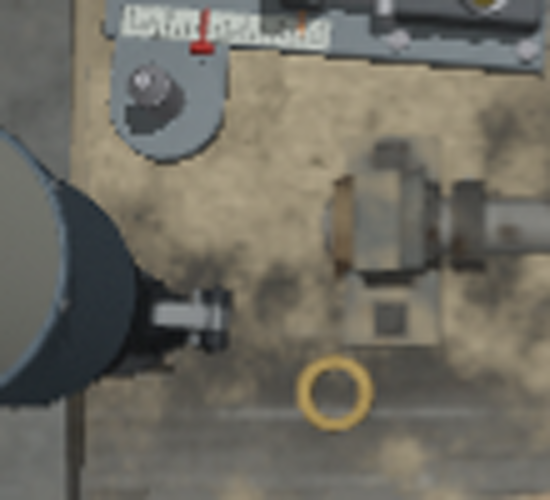

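```bash
cat >> m.py <<'E'
print("ear",atz(t,T(119,262),.02),atz(t,T(62,200),.02),atz(t,T(176,200),.02))
print("eartip side",atz(s,S(341,448),.02))
print("foot",atz(s,S(268,438),.02))
for f in("c_a.pkl",):
    s2,t2=pickle.load(open(f,"rb"))
    print((proj(s2,[.4187,.2656,.1205+.02])-[180,150])*5)
E
python3 m.py | tail -5
```

```text
brass [0.3884 0.1779 0.02  ] [0.3869 0.1752 0.02  ]
ear [0.50868441 0.26275674 0.02      ] [0.54208328 0.29347555 0.02      ] [0.54132039 0.23287845 0.02      ]
eartip side [0.5109243 0.277937  0.02     ]
foot [0.54123973 0.27419031 0.02      ]
[[344.8302695  384.22503222]]
```

Emit:
move_arm([
  [3,0,0],
  [6,0,0],
  [9,-0.1,0],
  [11,-0.1,0],
  [12.3,-0.1,0],
  [12.3,-0.1,-1],
  [12.3,-0.1,-2],
  [12.3,-0.1,-2],
  [12.3,-0.1,-2],
], twist=[0,0,0,0,0,0,0,0,0], fingers=[0,0,0,0,0,0,0,0,0])

```text
clock: 6.75
tcp_pos: [0.5396, 0.2638, 0.1005]
eef_rot: [-3.139, -0.003, 3.066]
contact_force: [0.5, 0.6, -0.9]
width: 0.0514
```

```bash
python3 look.py b 130 180 130 110 150 110 110 100
```

```text
6.85 [0.54074236 0.26456146 0.10235473] [-3.14124468e+00 -1.02765194e-04  3.06635416e+00] [-0.49815418  0.49252968 -0.75233416] 0.05148499135280388
```

View pics/s_b.png

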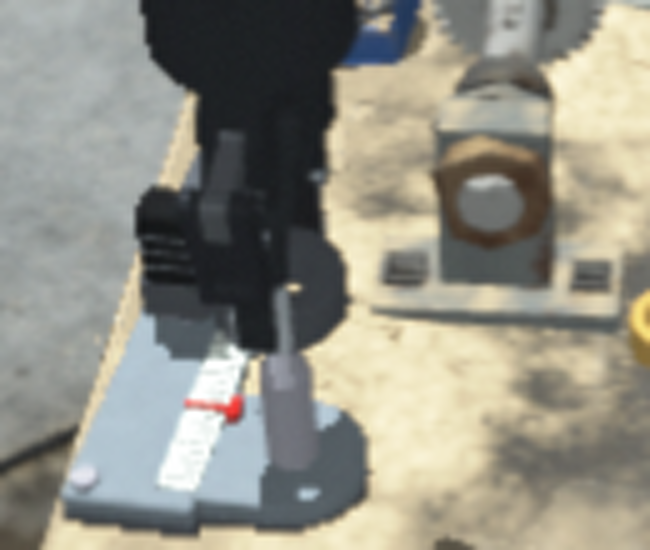

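View pics/t_b.png

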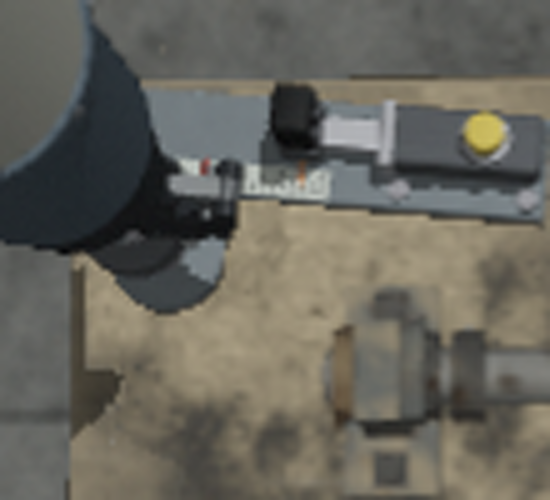

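Emit:
move_arm([
  [0,0,-1],
  [0,0,-2],
  [0,0,-3],
  [0,0,-4],
  [0,0,-4.5],
  [0,0,-4.5],
], twist=[0,0,0,0,0,0], fingers=[0,0,0,0,0,0])

```text
clock: 7.35
tcp_pos: [0.5403, 0.2638, 0.0551]
eef_rot: [-3.139, -0.003, 3.065]
contact_force: [-0.2, 0.1, -0.9]
width: 0.0516
```

```bash
python3 look.py c 130 180 130 110 150 110 110 100
```

```text
7.45 [0.5414565  0.26437893 0.05709779] [-3.14109822e+00 -7.31232664e-05  3.06560039e+00] [-0.21357144 -0.02845052 -1.61943976] 0.05145538113615854
```

View pics/s_c.png

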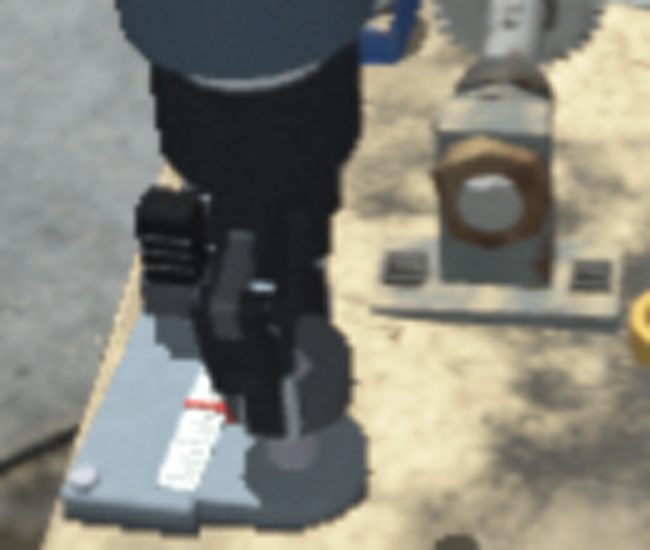

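Emit:
move_arm([
  [0,0,-1],
  [0,0,-2],
  [0,0,-2.7],
  [0,0,-3.2],
  [0,0,-3.2],
  [0,0,-3.2],
], twist=[0,0,0,0,0,0], fingers=[0,0,0,0,0,0])

```text
clock: 7.95
tcp_pos: [0.5412, 0.2643, 0.0249]
eef_rot: [-3.141, -0.001, 3.066]
contact_force: [0.3, 1.0, -1.1]
width: 0.0517
```

Emit:
move_arm([
  [0,0,-0.2],
  [0,0,-0.2],
], twist=[0,0], fingers=[0,0])

```text
clock: 8.12
tcp_pos: [0.5415, 0.2646, 0.0234]
eef_rot: [3.141, 0.0, 3.066]
contact_force: [0.5, -0.2, -1.7]
width: 0.0515
```

Now I'll release and lift.

Emit:
move_arm([
  [0,0,0],
  [0,0,0],
  [0,0,0],
  [0,0,0],
  [0,0,0],
  [0,0,0],
  [0,0,3],
  [0,0,7],
  [0,0,10],
  [0,0,12],
  [0,0,12],
], twist=[0,0,0,0,0,0,0,0,0,0,0], fingers=[1,1,1,1,1,1,1,1,1,1,1])

```text
clock: 9.03
tcp_pos: [0.544, 0.2658, 0.1492]
eef_rot: [3.136, 0.008, 3.066]
contact_force: [-0.3, -0.0, 0.7]
width: 0.0854
```

```bash
python3 look.py d 130 180 150 110 150 110 110 120
```

```text
9.1333 [0.54154859 0.26481126 0.14408779] [3.13992909e+00 1.18296993e-03 3.06540295e+00] [-0.50260387  0.21829852 -0.64397175] 0.08546795224089815
```

View pics/s_d.png

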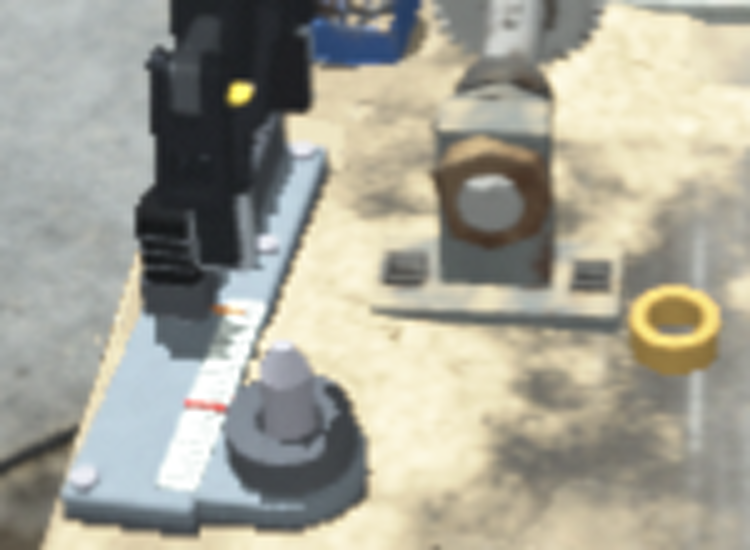

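View pics/t_d.png

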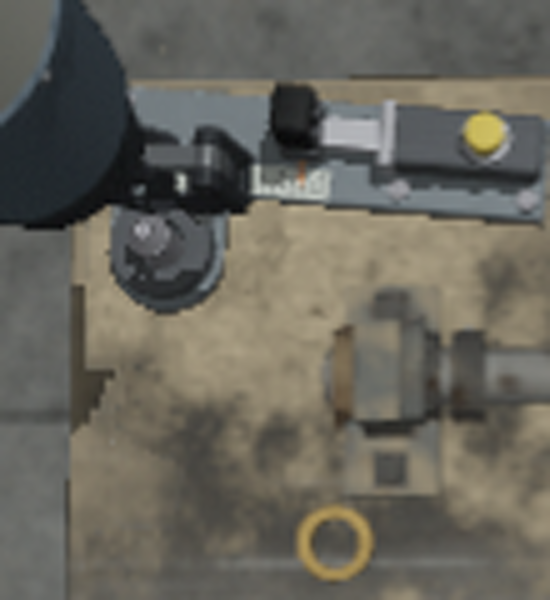

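Emit:
move_arm([
  [-4,0,0],
  [-8,0,0],
  [-11.5,-1.5,0],
  [-13.5,-4.5,0],
  [-15,-7.5,0],
  [-15.4,-8.8,-2],
  [-15.4,-8.8,-5],
  [-15.4,-8.8,-8],
  [-15.4,-8.8,-10.5],
  [-15.4,-8.8,-12],
  [-15.4,-8.8,-12],
  [-15.4,-8.8,-12],
], twist=[0,0,0,0,0,0,0,0,0,0,0,0], fingers=[1,1,1,1,1,1,1,1,1,1,1,1])

```text
clock: 10.13
tcp_pos: [0.3865, 0.1756, 0.0224]
eef_rot: [-3.139, -0.002, 3.066]
contact_force: [0.6, 0.4, -0.3]
width: 0.0855
```

```bash
python3 look.py e 200 180 130 110 170 160 110 100
python3 - <<'E'
from h import *
import pickle
s,t=pickle.load(open("c_e.pkl","rb"))
print((proj(s,[[.387,.176,.02],[.387,.176,.0]])-[200,180])*5)
E
```

```text
10.2333 [0.38781485 0.17679192 0.02394224] [3.14115750e+00 7.79862885e-04 3.06582765e+00] [-0.47363183  0.86355643  0.23522781] 0.08515305720557817
[[326.29098487 310.10936565]
 [325.10468038 343.30492814]]
```

View pics/s_e.png

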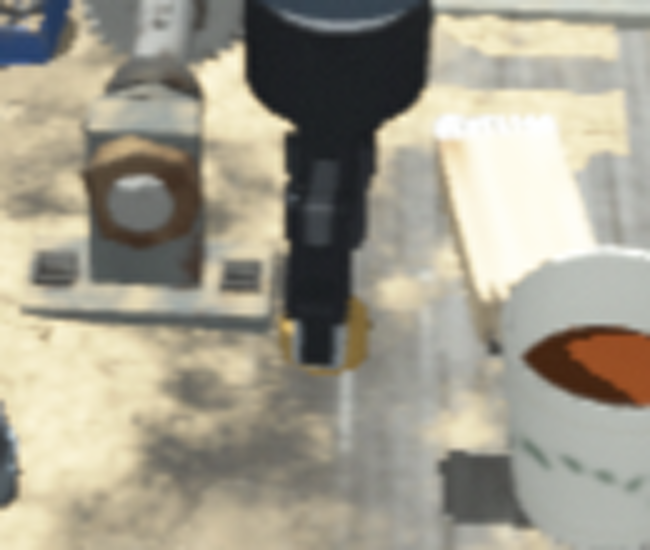

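View pics/t_e.png

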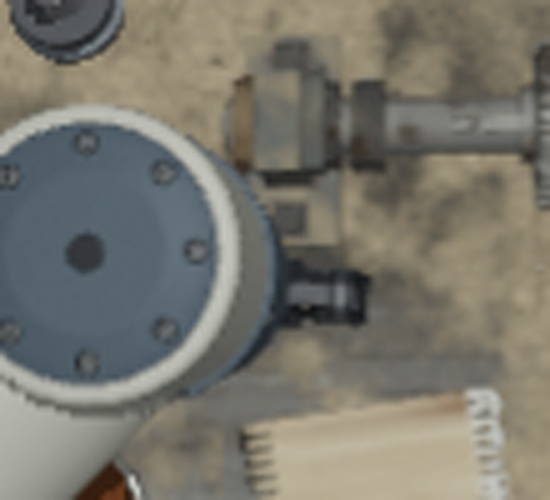

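Emit:
move_arm([
  [0,0,-1],
  [0,0,-2.0],
  [0,0,-2.0],
  [0,0,-2.0],
  [0,0,-2.0],
  [0,0,-2.0],
  [0,0,-2.0],
  [0,0,-2.0],
  [0,0,-2.0],
  [0,0,-2.0],
  [0,0,-2.0],
  [0,0,-2.0],
], twist=[0,0,0,0,0,0,0,0,0,0,0,0], fingers=[1,1,0,0,0,0,0,0,0,0,0,0])

```text
clock: 11.23
tcp_pos: [0.388, 0.177, 0.0046]
eef_rot: [3.14, 0.002, 3.066]
contact_force: [-2.4, 0.0, 6.3]
width: 0.0383
```

Emit:
move_arm([
  [0,0,1],
  [0,0,3],
  [0,0,6],
  [0,0,9],
  [0,0,12],
  [0,0,12],
  [0,0,12],
], twist=[0,0,0,0,0,0,0], fingers=[0,0,0,0,0,0,0])

```text
clock: 11.82
tcp_pos: [0.3882, 0.1774, 0.1253]
eef_rot: [3.138, 0.003, 3.066]
contact_force: [-1.1, -0.4, -2.4]
width: 0.0382
```

```bash
python3 look.py f 200 150 130 110 150 120 110 100
python3 - <<'E'
from h import *
import pickle
s,t=pickle.load(open("c_f.pkl","rb"))
print((proj(s,[[.387,.176,.14],[.387,.176,.12]])-[200,150])*5)
E
```

```text
11.9167 [0.38677677 0.17620183 0.12282898] [-3.14145301e+00 -8.87071149e-04  3.06521330e+00] [ 0.74752519 -0.28411708 -1.39842882] 0.03863622202787474
[[334.00782504 242.49375848]
 [332.64598748 281.11143711]]
```

View pics/s_f.png

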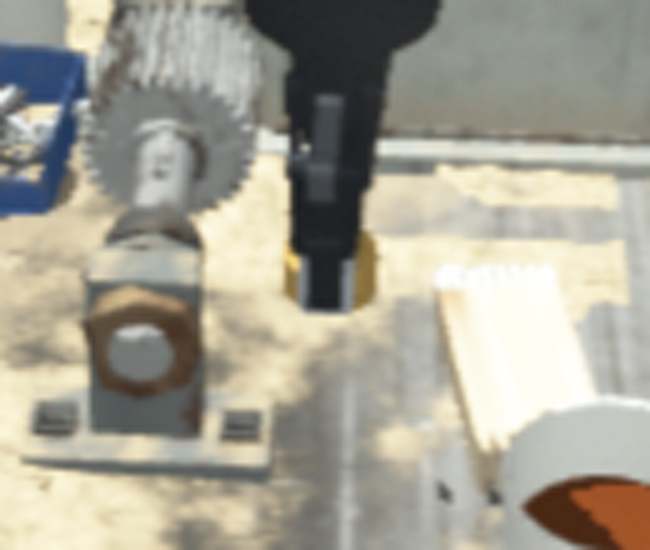

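View pics/t_f.png

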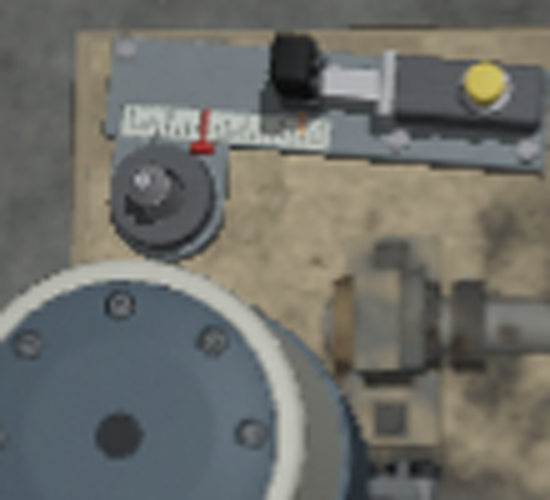

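Emit:
move_arm([
  [0.5,3,0],
  [1.5,6,0],
  [4,8.5,0],
  [7.5,8.8,0],
  [11,8.8,0],
  [14,8.8,0],
  [15.4,8.8,0],
  [15.4,8.8,-1],
  [15.4,8.8,-2],
  [15.4,8.8,-2],
  [15.4,8.8,-2],
], twist=[0,0,0,0,0,0,0,0,0,0,0], fingers=[0,0,0,0,0,0,0,0,0,0,0])

```text
clock: 12.83
tcp_pos: [0.5397, 0.2638, 0.1017]
eef_rot: [-3.139, -0.003, 3.066]
contact_force: [0.1, -0.8, -0.9]
width: 0.0384
```

```bash
python3 look.py g 130 180 130 110 150 110 110 100
```

```text
12.9333 [0.54075792 0.264585   0.10355272] [-3.14143052e+00  9.84114168e-05  3.06638400e+00] [ 0.54265348  0.57781108 -0.44061888] 0.038636008914199195
```

View pics/s_g.png

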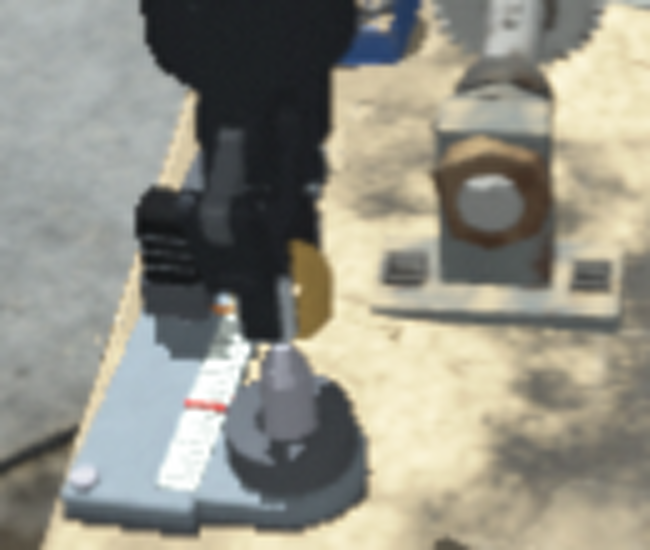

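Emit:
move_arm([
  [0,0,-1],
  [0,0,-2],
  [0,0,-3],
  [0,0,-4],
  [0,0,-5],
  [0,0,-5.6],
  [0,0,-5.8],
  [0,0,-5.8],
  [0,0,-5.8],
], twist=[0,0,0,0,0,0,0,0,0], fingers=[0,0,0,0,0,0,0,0,0])

```text
clock: 13.68
tcp_pos: [0.5414, 0.2645, 0.0451]
eef_rot: [-3.142, 0.0, 3.066]
contact_force: [0.0, -0.1, 0.5]
width: 0.0386
```

Emit:
move_arm([
  [0,0,0],
  [0,0,0],
  [0,0,0],
  [0,0,0],
  [0,0,0],
  [0,0,0],
  [0,0,3],
  [0,0,7],
  [0,0,10],
  [0,0,13],
  [0,0,15],
  [0,0,15],
], twist=[0,0,0,0,0,0,0,0,0,0,0,0], fingers=[1,1,1,1,1,1,1,1,1,1,1,1])

```text
clock: 14.68
tcp_pos: [0.5436, 0.2655, 0.2012]
eef_rot: [3.136, 0.008, 3.066]
contact_force: [1.0, 0.9, 0.4]
width: 0.0856
```

```bash
python3 look.py h 130 180 130 110 150 110 110 100
```

```text
14.7833 [0.54152665 0.26482118 0.1960186 ] [3.13991836e+00 1.14293465e-03 3.06545473e+00] [-0.12841924  0.09406346 -0.10814975] 0.08572149535454525
```

View pics/s_h.png

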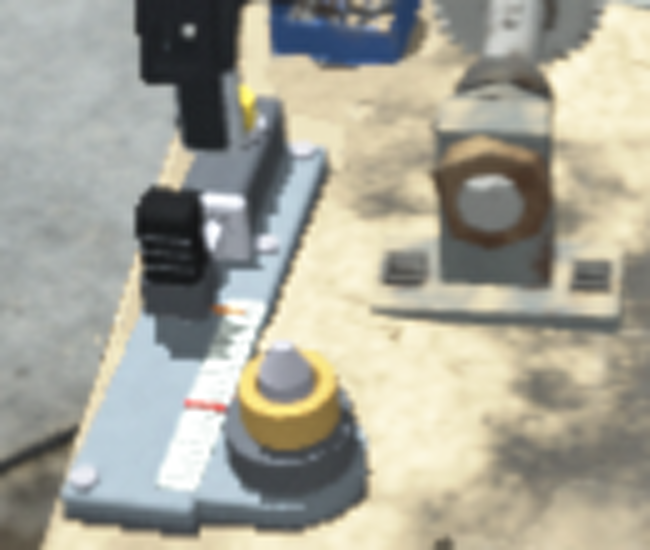

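View pics/t_h.png

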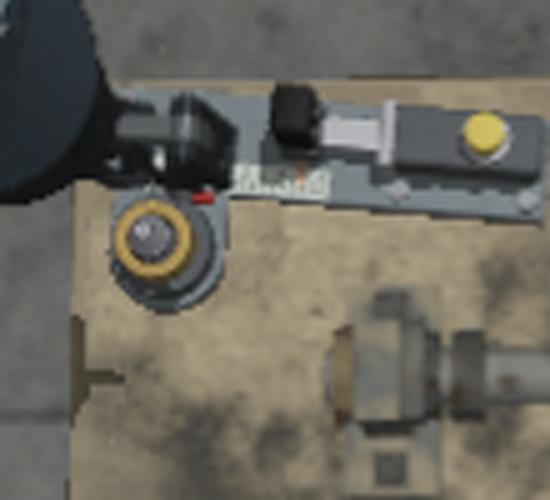

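Emit:
move_arm([
  [0.5,-2,0],
  [1,-4,0],
  [1.5,-6,0],
  [2,-8,0],
  [2.5,-10,0],
  [3,-12,0],
  [3.5,-14,0],
  [4,-15.5,0],
  [4.5,-16.5,-1],
  [4.9,-16.9,-3],
  [4.9,-16.9,-5],
  [4.9,-16.9,-7],
], twist=[7,14,21,28,35,42,49,56,63,70,77,84], fingers=[0,0,0,0,0,0,0,0,0,0,0,0])

```text
clock: 15.78
tcp_pos: [0.5896, 0.0947, 0.1228]
eef_rot: [3.139, -0.001, -1.747]
contact_force: [-0.0, -0.2, 0.5]
width: 0.0001
```

Emit:
move_arm([
  [0,0,-1],
  [0,0,-2.5],
  [0,0,-4],
  [0,0,-4],
  [0,0,-4],
], twist=[6,6,6,6,6], fingers=[0,0,0,0,0])

```text
clock: 16.2
tcp_pos: [0.5892, 0.095, 0.0837]
eef_rot: [3.138, -0.002, -1.647]
contact_force: [0.5, 0.3, 0.5]
width: -0.0001
```

```bash
python3 look.py i 130 150 130 110 170 90 110 100
python3 - <<'E'
from h import *
import pickle
s,t=pickle.load(open("c_i.pkl","rb"))
print((proj(s,[[.591,.096,.07]])-[130,150])*5,(proj(t,[[.591,.096,.07]])-[170,90])*5)
E
```

```text
16.3 [0.59061679 0.09548506 0.08569418] [-3.14115734e+00 -2.24406649e-04 -1.64664577e+00] [0.08579943 0.32862381 0.67934621] -0.00012773041338833048
[[235.19893515 242.14068414]] [[380.4716606  230.57571837]]
```

View pics/s_i.png

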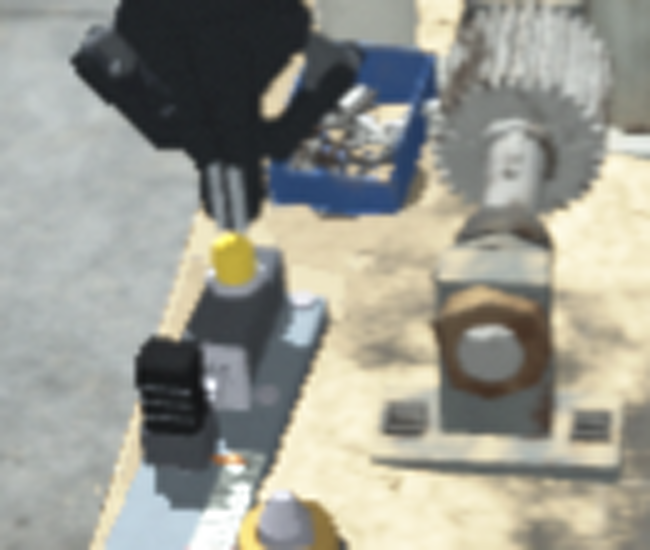

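View pics/t_i.png

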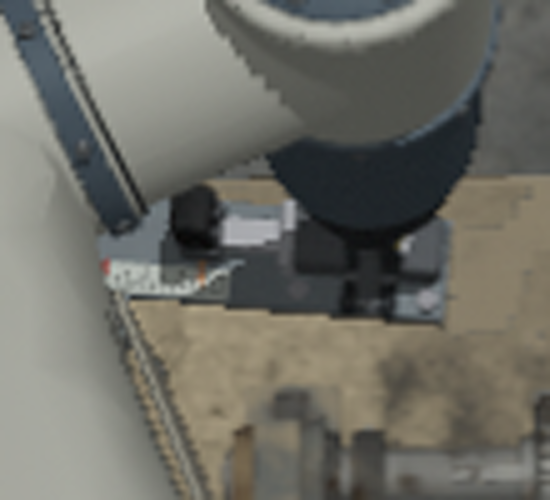

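Emit:
move_arm([
  [0,0,-0.7],
  [0,0,-1.3],
  [0,0,-1.7],
  [0,0,-2.0],
  [0,0,-2.0],
], twist=[0,0,0,0,0], fingers=[0,0,0,0,0])

```text
clock: 16.72
tcp_pos: [0.5902, 0.0955, 0.0648]
eef_rot: [3.141, -0.0, -1.647]
contact_force: [0.7, 0.6, 0.6]
width: -0.0
```

Emit:
move_arm([
  [0,0,-0.1],
  [0,0,-0.2],
  [0,0,-0.2],
], twist=[0,0,0], fingers=[0,0,0])

```text
clock: 16.97
tcp_pos: [0.5903, 0.0954, 0.0641]
eef_rot: [-3.141, -0.0, -1.647]
contact_force: [-2.3, -0.0, 4.1]
width: -0.0
```

Emit:
move_arm([
  [0,0,-0.15],
  [0,0,-0.3],
  [0,0,-0.3],
  [0,0,-0.3],
], twist=[0,0,0,0], fingers=[0,0,0,0])

```text
clock: 17.3
tcp_pos: [0.5904, 0.0954, 0.0639]
eef_rot: [-3.14, -0.0, -1.646]
contact_force: [-9.6, 0.7, 20.4]
width: 0.0004
```

Emit:
move_arm([
  [0,0,2],
  [0,0,5],
  [0,0,8],
  [0.4,3,9],
  [0.6,6,9],
  [0.8,9.4,9],
  [0.8,9.4,9],
  [0.8,9.4,9],
], twist=[0,0,0,0,0,0,0,0], fingers=[0,0,0,1,1,1,1,1])

```text
clock: 17.97
tcp_pos: [0.598, 0.191, 0.1497]
eef_rot: [3.141, -0.0, -1.645]
contact_force: [-0.3, -0.2, -0.4]
width: 0.0609
```

```bash
python3 look.py j 130 180 130 110 160 100 110 100
```

```text
18.0667 [0.59816849 0.18914301 0.15000135] [ 3.14106977e+00 -5.80702563e-04 -1.64671594e+00] [-0.14988579 -0.26013063 -0.98086354] 0.07469720653870977
```

View pics/s_j.png

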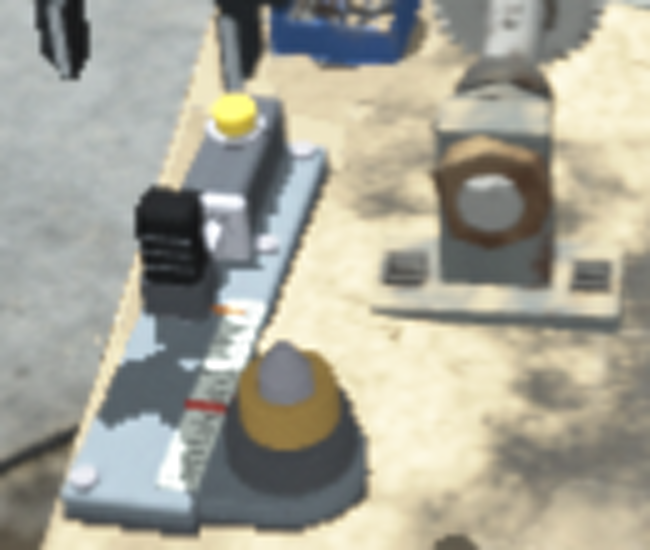

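View pics/t_j.png

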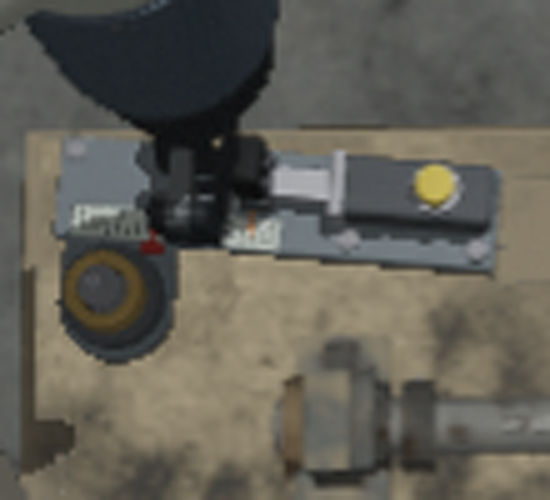

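Emit:
move_arm([
  [0,0,-3],
  [0,0,-6],
  [0,0,-8],
  [0,0,-9.6],
  [0,0,-9.6],
  [0,0,-9.6],
], twist=[0,0,0,0,0,0], fingers=[1,1,1,1,1,1])

```text
clock: 18.57
tcp_pos: [0.5981, 0.1882, 0.054]
eef_rot: [3.14, -0.001, -1.648]
contact_force: [0.7, 0.3, -0.3]
width: 0.0853
```

```bash
python3 look.py k 130 180 130 110 160 100 110 100
```

```text
18.6667 [0.59941746 0.18924709 0.05596237] [-3.13919562e+00  8.99354772e-04 -1.64725026e+00] [ 0.79574999 -1.00746927  0.84974639] 0.08589276808573969
```

View pics/s_k.png

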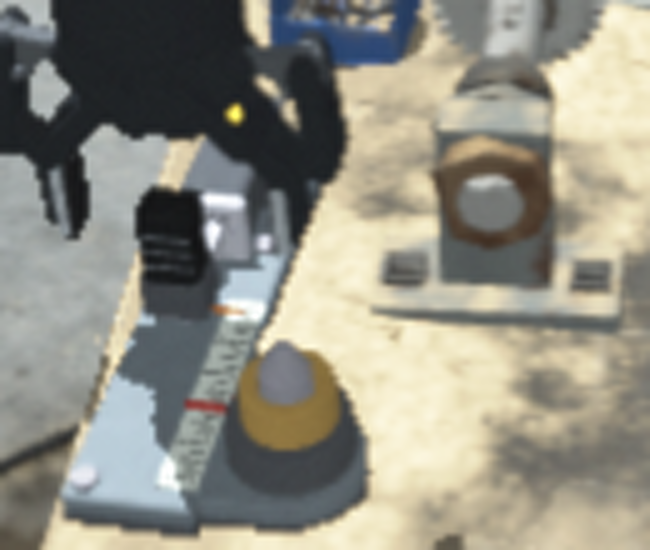

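Emit:
move_arm([
  [0,0,0],
  [0,0,0],
  [0,0,0],
  [0,0,0],
  [0,0,0],
  [0,0,0],
  [0,0,0],
  [0,0,0],
  [0,0,0],
  [0,0,0],
  [0,0,0],
  [0,0,0],
], twist=[0,0,0,0,0,0,0,0,0,0,0,0], fingers=[0,0,0,0,0,0,0,0,0,0,0,0], newtons=60)

```text
clock: 19.67
tcp_pos: [0.6014, 0.1894, 0.0554]
eef_rot: [-3.136, 0.001, -1.647]
contact_force: [9.6, -1.2, -2.0]
width: 0.0252
```

```bash
python3 look.py l 130 180 130 110 160 100 110 100
```

```text
19.7667 [0.60144387 0.18943042 0.05543505] [-3.13573070e+00  1.09766225e-03 -1.64738154e+00] [ 9.92601749 -1.33793843 -1.85116937] 0.025287800297652607
```

View pics/s_l.png

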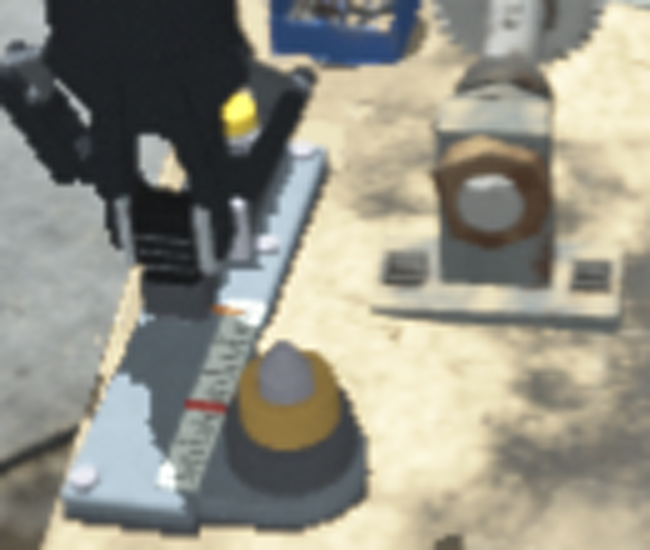

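View pics/t_l.png

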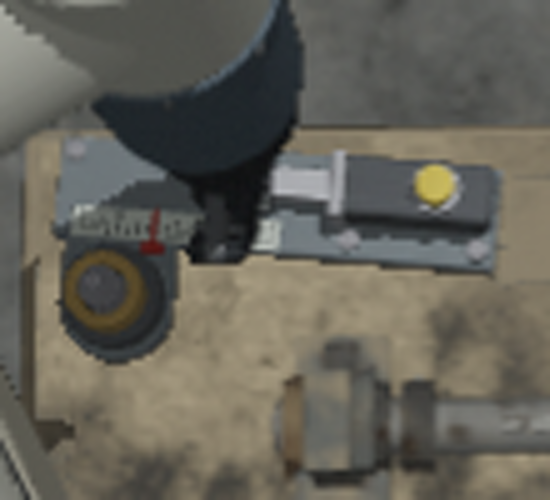

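```bash
cat >> m.py <<'E'
print("---")
for a,b,z in [((180,150),(493,175),.02),((75,104),(278,124),.021),((90,37),(497,66),.02)]:
    A=atz(t,T(*a),z);B=atz(t,T(*b),z); d=A-B; print(A,B,np.degrees(np.arctan2(d[0],d[1])))
# gap along fixture y pointer->cursor
for c,F,k in ((s,S,0),(t,T,1)):
    A=atz(c,F(*pts["pointer"][k]),.0225);B=atz(c,F(*pts["cursor"][k]),.021); print(B-A)
E
python3 m.py | sed -n '/---/,$p'
```

```text
---
[0.56805973 0.23099359 0.02      ] [0.55290115 0.06586208 0.02      ] 5.2448824162388865
[0.59343186 0.28711985 0.021     ] [0.58117016 0.17902456 0.021     ] 6.47163379768879
[0.62998885 0.27988728 0.02      ] [0.61146622 0.06322583 0.02      ] 4.886397920138097
[ 0.00170852  0.05520591 -0.0015    ]
[-0.00330475  0.05162663 -0.0015    ]
```

Emit:
move_arm([
  [0.2,0,0],
  [0.25,0.8,0],
  [0.35,1.7,0],
  [0.45,2.7,0],
  [0.53,3.7,0],
  [0.6,4.5,0],
  [0.63,4.8,0],
  [0.63,4.8,0],
  [0.63,4.8,0],
], twist=[0,0,0,0,0,0,0,0,0], fingers=[0,0,0,0,0,0,0,0,0])

```text
clock: 20.52
tcp_pos: [0.6056, 0.2361, 0.0554]
eef_rot: [-3.14, -0.002, -1.647]
contact_force: [2.7, -6.0, 4.9]
width: 0.0254
```

```bash
python3 look.py n 130 190 110 100 150 110 90 80
```

```text
20.6167 [0.60558212 0.23580479 0.05540371] [-3.13998637e+00 -2.03589775e-03 -1.64754610e+00] [ 1.20590036 -5.96033323  3.66627028] 0.02507507497687739
```

View pics/s_n.png

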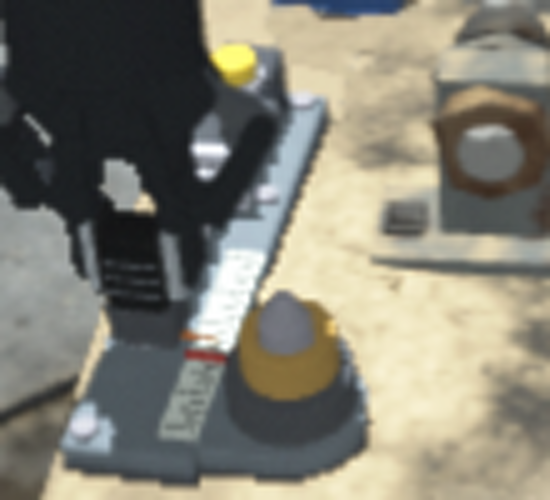

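View pics/t_n.png

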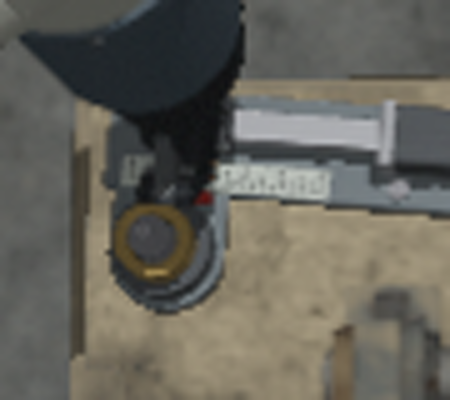

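Run:
```python
from h import *
import pickle
s,t=pickle.load(open("c0.pkl","rb"))
crop(t,180,130,40,25,16,"pics/t_z.png"); crop(s,160,235,35,35,16,"pics/s_z.png")
s,t=pickle.load(open("c_n.pkl","rb"))
crop(s,155,245,35,25,20,"pics/s_z2.png")
```

```text
(no output)
```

View pics/t_z.png

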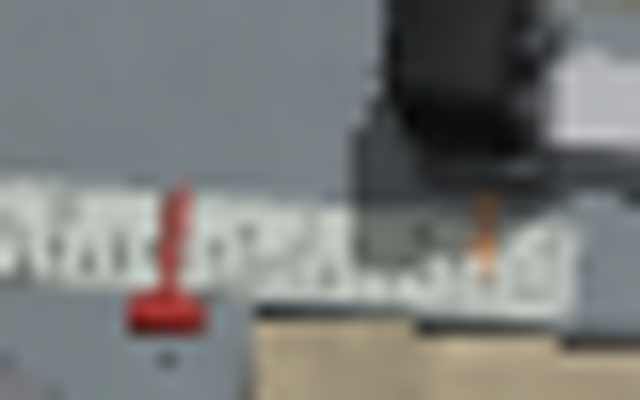

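View pics/s_z.png

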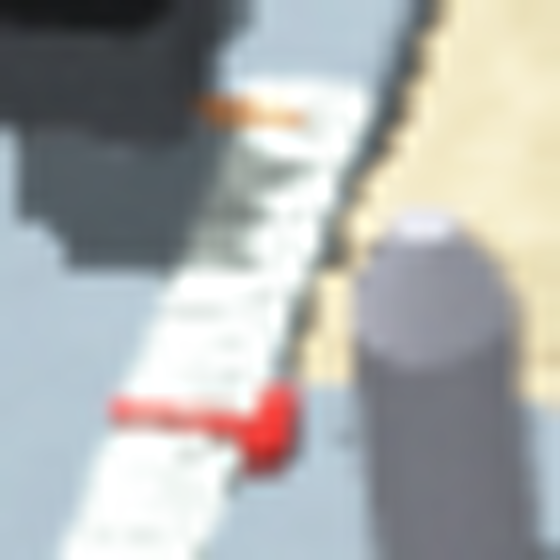

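View pics/s_z2.png

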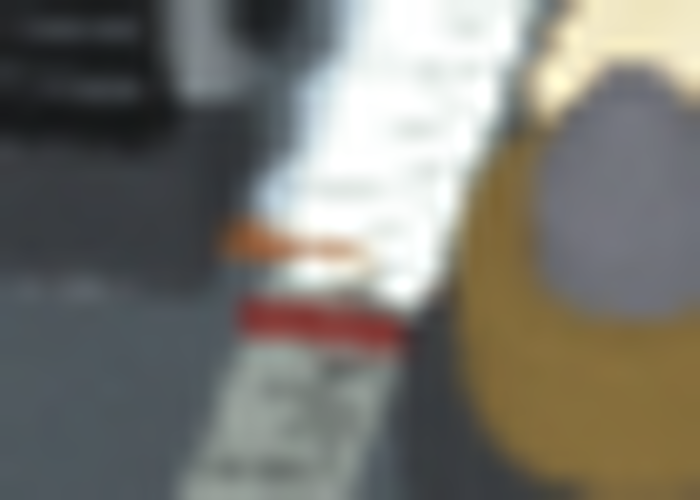

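Run:
```python
from h import *
import pickle
s,t=pickle.load(open("c0.pkl","rb"))
a=np.radians(5.1); ey=np.array([np.sin(a),np.cos(a),0])
f=lambda p,x0,y0,k:(x0+(p[0]+.5)/k-.5,y0+(p[1]+.5)/k-.5)
for z in (.021,.022,.023,.024,.025,.026,.027,.028):
    g=[]
    for c,P,C,o in ((t,(486,273),(176,247),(180,130,16)),(s,(300,118),(185,415),(160,235,16)),(s,(362,252),(340,329),(155,245,20))):
        g.append(ey@(atz(c,f(C,*o),.021)-atz(c,f(P,*o),z)))
    print(z,np.round(np.array(g)*1000,1), "now from top:",round(g[0]*1000-46.7,1),"from side0",round(g[1]*1000-46.7,1))
```

```text
0.021 [51.7 57.2 11.3] now from top: 5.0 from side0 10.5
0.022 [51.8 56.1 10.3] now from top: 5.1 from side0 9.4
0.023 [51.9 55.1  9.4] now from top: 5.2 from side0 8.4
0.024 [52.1 54.1  8.4] now from top: 5.4 from side0 7.4
0.025 [52.2 53.1  7.4] now from top: 5.5 from side0 6.4
0.026 [52.4 52.   6.5] now from top: 5.7 from side0 5.3
0.027 [52.5 51.   5.5] now from top: 5.8 from side0 4.3
0.028 [52.6 50.   4.6] now from top: 5.9 from side0 3.3
```

Emit:
move_arm([
  [0.02,0.3,0],
  [0.05,0.6,0],
  [0.05,0.6,0],
  [0.05,0.6,0],
  [0.05,0.6,0],
  [0.05,0.6,0],
], twist=[0,0,0,0,0,0], fingers=[0,0,0,0,0,0])

```text
clock: 21.12
tcp_pos: [0.6061, 0.2416, 0.0554]
eef_rot: [-3.14, -0.002, -1.648]
contact_force: [2.7, -5.9, 3.7]
width: 0.0253
```

```bash
python3 look.py o 130 190 110 100 150 110 90 80
python3 - <<'E'
from h import *
import pickle
s,t=pickle.load(open("c_o.pkl","rb"))
crop(s,155,245,35,25,20,"pics/s_z3.png"); crop(t,170,130,40,30,16,"pics/t_z3.png")
E
```

```text
21.2167 [0.60606417 0.24164655 0.05535408] [-3.14008018e+00 -2.17408484e-03 -1.64769294e+00] [ 1.74410096 -6.46475948  5.63461545] 0.025052000888852042
```

View pics/s_z3.png

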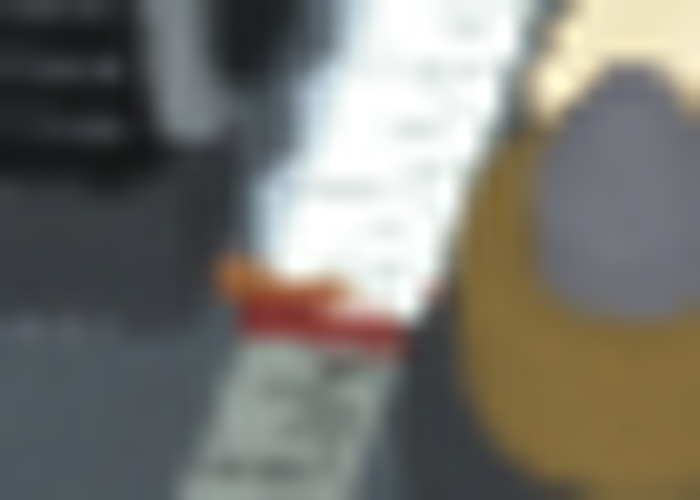

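View pics/t_z3.png

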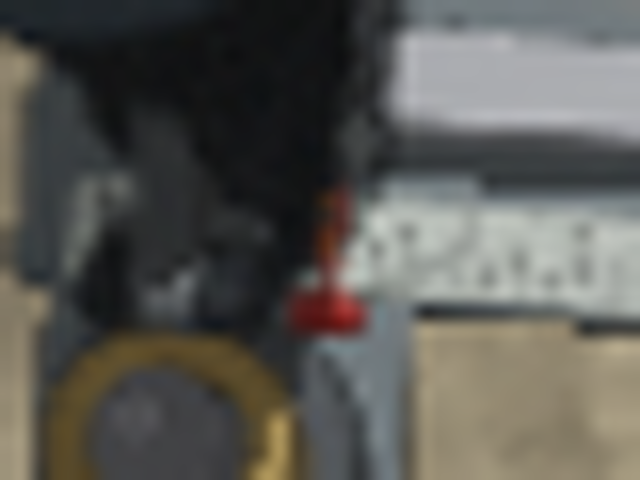

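View pics/s_o.png

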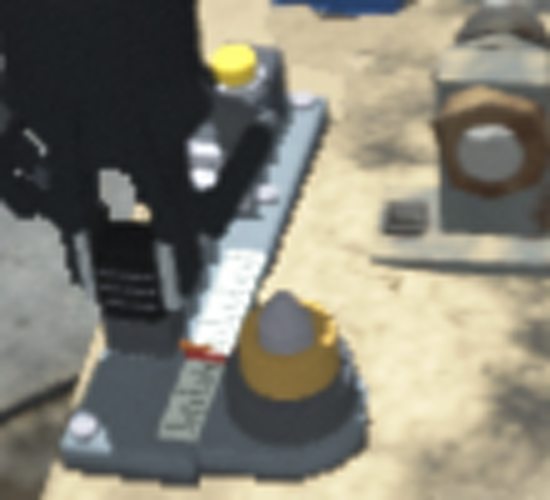

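Run:
```python
from rig import env
print(env.finish_job()); o=env.get_obs(); print(o["clock"],o["tcp_pos"],o["contact_force"],o["width"])
```

```text
the job is handed in; nothing more can be done
None
the job is handed in; nothing more can be done
```

I threaded both collars onto the post, pressed the lock button down and drew the stop arm out to the cursor. I handed the job in at about 21 s, with the gripper still holding the knob. No verdict was reported.

- **Collars:** after each release, both views showed the collar flat and centred on the post, the wide one below and the brass one on top. I judged this by eye and did not measure the final seating heights.
- **Lock button:** the press stopped solid at about 64 mm, which is the full 6 mm of travel, with about 20 N on the tool. Later pictures show it still down.
- **Pointer:** in the last top view the orange pointer lies directly over the red cursor line.
    - The side view shows it a few pixels short. That fits a blade about 5 mm above the scale, the height at which both views agreed on the distance to go.
    - I estimate the remaining error at under about 1 mm.
- **Grip:** it was set to 60 N and the opening read 25 mm on the 26 mm knob. The tool felt about 6 N of spring pull, and I saw no sign of slipping.
- **Everything else:** the cursor showed no visible shift. I never touched the mug, bin or glue. The mug and bin looked unmoved in the crops that included them, but I took no final picture of all three.

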